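# Free the latched mode key on the carton sealer

### The job

One of the four identical keys on the carton sealer's control box is latched down. With the closed fingertips tap each of the four keys lightly, one after another from the key beside the round dial to the far end, to feel which one it is; only when all four have been tapped, press that one fully home and let go, so that it springs up. Do not press in any other key, and leave the things standing around the box where they are.

Things in the scene. Friction and masses are not known exactly. Their poses are not given: they have to be found in the camera images.
- console: Grey steel control box, 130 (x) by 310 (y) by 60 mm high, bolted to the bench, turned up to 0.4 rad. Origin: centre of its underside, on the bench; z up, y along the key row towards the dial end. On top, in a row along y (x = 0): a round aluminium dial, 36 mm across, 16 mm tall, at y = +122 mm (not to be used), then keys 1 to 4 at y = +60, +4, -52, -108 mm.
- cap1 (a point): Cap of the first key, beside the dial (key 1 counted from the dial): black square cap, 36 by 36 by 12 mm, like the other three; 20 mm free between caps. This point: centre of its top face, z up, x and y along the box's. The top face is 76 mm above the bench when the key is up and 71 mm when it is latched down.
- cap2 (a point): Cap of the second key (key 2 counted from the dial): black square cap, 36 by 36 by 12 mm, like the other three; 20 mm free between caps. This point: centre of its top face, z up, x and y along the box's. The top face is 76 mm above the bench when the key is up and 71 mm when it is latched down.
- cap3 (a point): Cap of the third key (key 3 counted from the dial): black square cap, 36 by 36 by 12 mm, like the other three; 20 mm free between caps. This point: centre of its top face, z up, x and y along the box's. The top face is 76 mm above the bench when the key is up and 71 mm when it is latched down.
- cap4 (a point): Cap of the last key (key 4 counted from the dial): black square cap, 36 by 36 by 12 mm, like the other three; 20 mm free between caps. This point: centre of its top face, z up, x and y along the box's. The top face is 76 mm above the bench when the key is up and 71 mm when it is latched down.
- key1 (a joint): Depth of key 1 (m): 0 up, 0.005 latched down, 0.010 fully home (stop). Its spring pushes up with 2 N at 0, 6 N at 0.005, 10 N at 0.010. A key that is up yields to a light tap and comes back. The latched one rests against a catch and yields only to more than 6 N; pushed past 0.0085, or fully home (10 N), the catch lets go, and the key springs up to 0 when the finger leaves.
- key2 (a joint): Depth of key 2 (m): 0 up, 0.005 latched down, 0.010 fully home (stop). Its spring pushes up with 2 N at 0, 6 N at 0.005, 10 N at 0.010. A key that is up yields to a light tap and comes back. The latched one rests against a catch and yields only to more than 6 N; pushed past 0.0085, or fully home (10 N), the catch lets go, and the key springs up to 0 when the finger leaves.
- key3 (a joint): Depth of key 3 (m): 0 up, 0.005 latched down, 0.010 fully home (stop). Its spring pushes up with 2 N at 0, 6 N at 0.005, 10 N at 0.010. A key that is up yields to a light tap and comes back. The latched one rests against a catch and yields only to more than 6 N; pushed past 0.0085, or fully home (10 N), the catch lets go, and the key springs up to 0 when the finger leaves.
- key4 (a joint): Depth of key 4 (m): 0 up, 0.005 latched down, 0.010 fully home (stop). Its spring pushes up with 2 N at 0, 6 N at 0.005, 10 N at 0.010. A key that is up yields to a light tap and comes back. The latched one rests against a catch and yields only to more than 6 N; pushed past 0.0085, or fully home (10 N), the catch lets go, and the key springs up to 0 when the finger leaves.
- tape_roll: Bystander: loose brown ring (empty tape core), 100 mm across, 48 mm tall, standing on its flat side 0.24 to 0.29 m from the box centre, beyond the dial end. Origin at the centre of its underside.
- bottle: Bystander: loose drinks bottle, 64 mm across, 190 mm tall, upright, beyond the end of the box away from the dial. Origin at the centre of its underside.
- marker: Bystander: loose square-barrelled marker, about 136 mm long, 19 mm thick, lying on the bench between the robot and the box. Origin on its underside, x along it towards its black cap.
- label_box: Bystander: loose cardboard box, 70 by 100 by 45 mm high, behind the box as seen from the robot. Origin at the centre of its underside.

How it is judged:
On the way, in this order (a step that is already met when the one before it is completed fails the run):
1. a finger touches the cap of the first key, beside the dial (contact force between the fingers and key1 above 0.3 N), for 0.04 s.
2. a finger touches the cap of the second key (contact force between the fingers and key2 above 0.3 N), for 0.04 s.
3. a finger touches the cap of the third key (contact force between the fingers and key3 above 0.3 N), for 0.04 s.
4. a finger touches the cap of the last key (contact force between the fingers and key4 above 0.3 N), for 0.04 s.
5. all four keys are up: the latched one has been pressed and has sprung back (value of joint each of key1, key2, key3, key4 below 0.0015 m), for 0.2 s.
At the end, for the whole second after the job is handed in: All four keys stand up (each less than 1.5 mm below its top position) and stay so (all of step 5); the robot touches nothing.
It fails at once if a wrong key is pressed: pushed in more than 7.5 mm while another key is down ((value of joint key1 above 0.0075 m and value of joint any of key2, key3, key4 above 0.0035 m) or (value of joint key2 above 0.0075 m and value of joint any of key1, key3, key4 above 0.0035 m) or (value of joint key3 above 0.0075 m and value of joint any of key1, key2, key4 above 0.0035 m) or (value of joint key4 above 0.0075 m and value of joint any of key1, key2, key3 above 0.0035 m)).
It fails at once if the tape_roll is lifted, knocked over or shifted by more than 30 mm (distance of tape_roll from where it was at the start of the episode above 0.03 m or angle between tape_roll's own z axis and vertical above 0.5 rad).
It fails at once if the bottle is lifted, knocked over or shifted by more than 30 mm (distance of bottle from where it was at the start of the episode above 0.03 m or angle between bottle's own z axis and vertical above 0.5 rad).
It fails at once if the marker is lifted, knocked over or shifted by more than 30 mm (distance of marker from where it was at the start of the episode above 0.03 m or angle between marker's own z axis and vertical above 0.5 rad).
It fails at once if the label_box is lifted, knocked over or shifted by more than 30 mm (distance of label_box from where it was at the start of the episode above 0.03 m or angle between label_box's own z axis and vertical above 0.5 rad).
It also fails if it takes over 51 s, if anything falls off the work surface, if the arm or the gripper's body presses on something with over 40 N, if the wrist force passes 120 N, or if a joint passes its speed limit or range.

### The arm

A 6-joint arm with a two-finger parallel gripper is mounted at the origin on the work surface. World frame = base frame: x ahead of the robot, y to its left, z up, the work surface at z = 0. Lengths are in m, angles in rad, forces in N, time in s.
With the tool pointing down it reaches from about 0.3 to 0.775 m from the base axis. Payload 14.6 kg.
Tool frame: the origin (TCP) lies at the very end of the fingers, on their centre line; the grasp point (between the pads) lies 19 mm behind it; z points along the fingers, x is the direction in which the jaws open and shut, and the axes are right-handed (so a half turn about z gives the same grasp; the last joint's range is limited). The gripper opens to 94 mm and grips with 3 to 60 N. Pads are 16 mm wide; open, the fingers measure 119 mm over their backs; the gripper's body (75 mm by 177 mm) begins 78 mm behind the grasp point.
Start: joints at [-1.391, 0.3, 1.521, -0, 1.321, -0.067], TCP at [0.134, -0.533, 0.205] pointing down, gripper open.
Joint ranges: [-3.03, 3.03], [-0.79, 2.21], [0.23, 2.52], [-1.04, 4.18], [0, 3.07], [-2.55, 2.55]. Speed limits (rad/s): [2.22, 2.22, 2.57, 3.14, 3.14, 3.14].

### API

Orientations are given as [roll, pitch, yaw] about the fixed x, y, z axes, in that order (R = Rz(yaw) Ry(pitch) Rx(roll)).
In Python, from station import ctrl gives the robot as it stands.
- The arm moves only by the shell command python3 -m inch 'ROWS' [FORCE]. ROWS is JSON, one flat list of numbers, 7 for each row, row after row: the shift along the tool's x, y, z in cm, then the turn, a rotation vector about the tool's x, y, z in rad, then the opening, from 0 (shut) to 1 (fully open). In form: [tx, ty, tz, wx, wy, wz, claw, tx, ty, tz, wx, wy, wz, claw, ...]. A call has 1 to 20 rows; each row shifts and turns the commanded pose from where the row before left it, along the tool's axes as they then stand; what a row does not reach is not made up. A row lasts 1/8 s, in which the tool goes at most 62.5 mm and 10.7 degrees, less where a joint would pass 70% of its speed; a pose out of reach is approached as far as the arm can. A call is refused whole if a number of a shift passes 6.25 or a number of a turn 0.188, either way. A call with a gripper value outside its range is refused whole. The fingers move at their own pace and stop on an object; FORCE is the grip in N (left out, the last holds). Time passes only in rows, so rows that do not move let the fingers close. It gives the time, the measured TCP pose, the force and the opening at its end, in the units of the state.
- ctrl.get_obs(): the state, without advancing time (a new reading comes with each control period).
- ctrl.camera(name): name is "scene" or "top" or "wrist"; returns (picture, depth): 384x512x3 uint8, red, green, blue; 384x512 float32, m along the optical axis (not along the pixel's ray), 0 where there is no reading.
- ctrl.camera_params(name): a dict with "vertical_fov" (degrees; the focal length in pixels is half the picture's height over the tangent of half this angle, whatever the lens; pixels are square), "cx", "cy" (the principal point, pixels), "camera_from_world" (4x4, takes a point from world to camera coordinates); the wrist camera has in their place "mount" (4x4, takes a point from camera to tool coordinates, whose origin is the TCP and whose axes are the tool frame's). Camera axes: x right, y down, z forward; pixel columns grow to the right and rows downward; lengths in m; the calibration is good to about 2 mm. A picture is of the moment at which its call begins: read the wrist's pose just before it. camera_params takes no time and is no camera call.
- ctrl.hand_in(): hands the job in, once; it reports no verdict.
Trained networks look in the newest picture that a camera, given by its name, has taken for a name from the list of things; names that differ only in an ending like _2 or _b are one class to them, and where a whole thing is asked for, a point or a joint stands for the part that bears it (a point fixed in the world has none). Each returns a list of dicts, best first, with "score" (0 to 1); they miss things now and then, are a little off and sometimes report something else, mostly with a low value. They report only what shows in the picture. A call takes as long as a camera call.
- ctrl.spot_in(camera, label): "bbox" ([centre column, centre row, width, height] in pixels, round what is visible of it).
- ctrl.place_of(camera, label): "centre" ([column, row] in pixels: a listed point, or the origin of a listed thing).
The state is a dict: "time_s": time; "qpos": joint angles; "joint_vel": joint speeds; "tau": joint torques, N m; "ee_pos": TCP position; "eef_rot": TCP orientation; "force": force on the tool from outside, world axes, zero at the start; "moment": the same for the moment, N m; "grip_width": finger opening in m.
Only numpy, scipy, OpenCV 4.12 (cv2) and the standard library are available. Lean on these libraries where they do the work, as an engineer would, in place of code of your own. Each camera call takes 0.05 s, during which the arm holds its last target. There are 200 camera calls.

## Working session

There is one attempt and no reset: what is moved stays moved. The work goes in short steps, Python scripts to look and compute and a shell command to move; the robot and the scene stay as the last step left them, time stands still between calls to the robot, and variables do not carry over. Pictures are saved under pics/ and viewed, about 8 in all and at most 12, crops included, and the job is handed in when it is done.

```bash
mkdir -p pics; cat > h.py <<'E'
import numpy as np, cv2
from station import ctrl
from scipy.spatial.transform import Rotation as R
def ray(cam,px,z,obs=None):
    p=ctrl.camera_params(cam); f=192/np.tan(np.radians(p['vertical_fov'])/2)
    d=np.array([(px[0]-p['cx'])/f,(px[1]-p['cy'])/f,1])
    if 'mount' in p:
        T=np.eye(4);T[:3,:3]=R.from_euler('xyz',obs['eef_rot']).as_matrix();T[:3,3]=obs['ee_pos'];M=T@np.array(p['mount'])
    else: M=np.linalg.inv(np.array(p['camera_from_world']))
    d=M[:3,:3]@d;o=M[:3,3]
    return o+d*(z-o[2])/d[2]
E
python3 - <<'E'
from h import *
o=ctrl.get_obs();print(o['ee_pos'],o['eef_rot'],o['force'],o['grip_width'])
ims=[]
for c in ['top','scene']:
    im,d=ctrl.camera(c);cv2.imwrite(f'pics/{c}0.png',im[:,:,::-1])
    for l,z in [('console',0),('cap1',.076),('cap2',.076),('cap3',.076),('cap4',.076),('tape_roll',0),('bottle',0),('marker',0),('label_box',0)]:
        for r in ctrl.place_of(c,l)[:2]: print(c,l,np.round(r['centre']),round(r['score'],2),ray(c,r['centre'],z).round(3))
E
```

```text
[ 0.13431739 -0.53307955  0.20488526] [-3.14155632e+00  1.17603913e-03 -1.32395787e+00] [ 0.21742418 -0.49143565 -0.67948507] 0.09414277056110844
top console [296. 207.] 0.59 [ 0.591 -0.066  0.   ]
top console [197. 209.] 0.58 [0.55  0.202 0.   ]
top cap1 [342. 199.] 0.78 [ 0.612 -0.177  0.076]
top cap1 [275. 208.] 0.71 [ 0.567 -0.008  0.076]
top cap2 [342. 199.] 0.78 [ 0.612 -0.177  0.076]
top cap2 [275. 208.] 0.71 [ 0.567 -0.008  0.076]
top cap3 [342. 199.] 0.78 [ 0.612 -0.177  0.076]
top cap3 [275. 208.] 0.71 [ 0.567 -0.008  0.076]
top cap4 [342. 199.] 0.78 [ 0.612 -0.177  0.076]
top cap4 [275. 208.] 0.71 [ 0.567 -0.008  0.076]
top tape_roll [199. 206.] 0.55 [0.561 0.2   0.   ]
top bottle [394. 205.] 0.92 [ 0.632 -0.335  0.   ]
top marker [281. 257.] 0.55 [ 0.45  -0.042  0.   ]
top marker [296. 210.] 0.39 [ 0.583 -0.068  0.   ]
top label_box [288. 154.] 0.63 [ 0.741 -0.028  0.   ]
scene console [225. 174.] 0.56 [ 0.578 -0.078  0.   ]
scene cap1 [227. 163.] 0.76 [ 0.582 -0.062  0.076]
scene cap1 [209. 157.] 0.7 [ 0.592 -0.114  0.076]
scene cap2 [227. 163.] 0.76 [ 0.582 -0.062  0.076]
scene cap2 [209. 157.] 0.7 [ 0.592 -0.114  0.076]
scene cap3 [227. 163.] 0.76 [ 0.582 -0.062  0.076]
scene cap3 [209. 157.] 0.7 [ 0.592 -0.114  0.076]
scene cap4 [227. 163.] 0.76 [ 0.582 -0.062  0.076]
scene cap4 [209. 157.] 0.7 [ 0.592 -0.114  0.076]
scene tape_roll [315. 218.] 0.88 [0.566 0.201 0.   ]
scene tape_roll [210. 226.] 0.24 [ 0.731 -0.023  0.   ]
scene bottle [143. 148.] 0.62 [ 0.632 -0.331  0.   ]
scene bottle [227. 176.] 0.48 [ 0.58  -0.068  0.   ]
scene label_box [208. 226.] 0.62 [ 0.732 -0.028  0.   ]
```

View pics/top0.png

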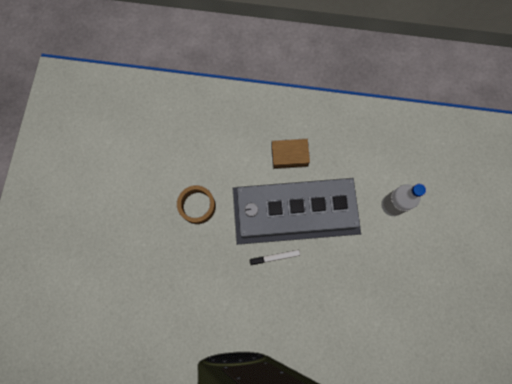

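The top view shows the dial at (251,210) and keys 1–4 at about (275,208), (297,206), (319,204) and (341,202). The tape roll is at the left, the bottle at the right, the marker in front and the carton behind. I'll raise the arm, turn so the jaws lie across the row, and shut the fingers.

```bash
python3 -m inch '[0,0,-1,0,0,-0.173,0, 0,0,-1,0,0,-0.173,0, 0,0,-1,0,0,-0.173,0, 0,0,-1,0,0,-0.173,0, 0,0,-1,0,0,-0.173,0, 0,0,-1,0,0,-0.173,0, 0,0,-1,0,0,-0.173,0, 0,0,-1,0,0,-0.173,0, 0,0,-1,0,0,-0.173,0,0,0,0,0,0,0,0]' 20
python3 - <<'E'
from h import *
p=ctrl.camera_params('wrist');print(np.round(p['mount'],3),p['vertical_fov'])
o=ctrl.get_obs();r=R.from_euler('xyz',o['eef_rot']).as_matrix();print(o['ee_pos'],o['eef_rot'],o['qpos'])
print(r.T@(np.array([.54,-.09,.295])-o['ee_pos'])*100)
E
```

```text
time_s: 2.25
ee_pos: [0.1344, -0.5335, 0.296]
eef_rot: [3.14, 0.0, 0.232]
force: [-0.8, -0.0, -0.5]
grip_width: 0.0005
[[ 1.     0.001 -0.     0.001]
 [-0.001  0.968  0.253 -0.073]
 [ 0.001 -0.253  0.968 -0.18 ]
 [ 0.     0.     0.     1.   ]] 61.25393100447246
[ 0.13441426 -0.53351568  0.29600607] [3.14035679e+00 2.58971157e-05 2.31904012e-01] [-1.39058272e+00  2.47959434e-01  1.37861710e+00  3.80529586e-05
  1.51378058e+00 -1.62248890e+00]
[ 49.66621018 -33.84278122   0.05749586]
```

```bash
python3 -m inch '[5,-3.4,0,0,0,0,0,5,-3.4,0,0,0,0,0,5,-3.4,0,0,0,0,0,5,-3.4,0,0,0,0,0,5,-3.4,0,0,0,0,0,5,-3.4,0,0,0,0,0,5,-3.4,0,0,0,0,0,5,-3.4,0,0,0,0,0,5,-3.4,0,0,0,0,0,5,-3.4,0,0,0,0,0,0,0,0,0,0,0,0,0,0,0,0,0,0,0]'
python3 - <<'E'
from h import *
o=ctrl.get_obs();print(o['ee_pos'],o['eef_rot'])
im,d=ctrl.camera('wrist');cv2.imwrite('pics/w1.png',im[:,:,::-1])
for r in ctrl.place_of('wrist','cap1'): print(np.round(r['centre'],1),round(r['score'],2),ray('wrist',r['centre'],.076,o).round(4), d[int(r['centre'][1]),int(r['centre'][0])])
E
```

```text
time_s: 3.75
ee_pos: [0.542, -0.0873, 0.2949]
eef_rot: [-3.141, 0.001, 0.231]
force: [-0.2, -0.2, 0.4]
grip_width: 0.0008
[ 0.54201727 -0.08726648  0.29489186] [-3.14135009e+00  8.80026589e-04  2.30691276e-01]
[302.1 104.8] 0.82 [ 0.5723 -0.002   0.076 ] 0.38887137
[296.6 239.1] 0.66 [ 0.6099 -0.1692  0.076 ] 0.4271023
```

View pics/w1.png

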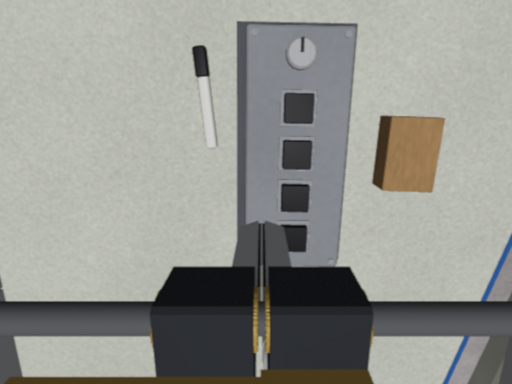

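Wrist view: the dial is at (302,53), with caps 1–3 at (299,108), (297,155) and (295,198). Cap 4 is partly behind the fingers. Next I'll refine the cap centres with a dark threshold.

```bash
python3 - <<'E'
from h import *
im=cv2.imread('pics/w1.png');o=ctrl.get_obs()
m=(im.max(2)<62).astype(np.uint8);m[:, :270]=0;m[:,330:]=0;m[218:]=0;m[:80]=0
m=cv2.morphologyEx(m,cv2.MORPH_OPEN,np.ones((7,7)))
n,_,s,c=cv2.connectedComponentsWithStats(m)
P=[]
for i in range(1,n):
    P.append(ray('wrist',c[i],.076,o)[:2]);print(s[i],c[i].round(1),P[-1].round(4))
P=np.array(P)[:3];y=np.array([.06,.004,-.052])
k=np.polyfit(y,P,1);print('axis',k,np.linalg.norm(k[0]),'yaw',np.arctan2(-k[0][0],k[0][1]))
a=np.arctan2(-k[0][0],k[0][1]);u=np.array([-np.sin(a),np.cos(a)]);c0=P.mean(0)-u*y.mean()
r=R.from_euler('xyz',o['eef_rot']).as_matrix()
for yy in [.06,.004,-.052,-.108]:
    t=np.append(c0+u*yy,.1);print(t.round(4),(r.T@(t-o['ee_pos'])*100).round(2))
E
```

```text
[295  94  18  29 486] [303.6 107.5] [ 0.5751 -0.0054]
[283 141  28  28 664] [297.4 155.6] [ 0.5826 -0.0628]
[282 184  26  27 682] [294.4 197.3] [ 0.5925 -0.1154]
axis [[-0.15609332  0.98269982]
 [ 0.5840208  -0.06512184]] 0.9950196243695868 yaw 0.1575252797773937
[ 0.5746 -0.0059  0.1   ] [ 5.07 -7.25 19.55]
[ 0.5834 -0.0612  0.1   ] [ 4.66 -1.66 19.55]
[ 0.5922 -0.1165  0.1   ] [ 4.25  3.92 19.55]
[ 0.601  -0.1718  0.1   ] [ 3.85  9.51 19.55]
```

```bash
python3 -m inch '[2.3,-3.6,4,0,0,0,0,2.3,-3.6,4,0,0,0,0,0,0,4,0,0,0,0,0,0,4,0,0,0,0,0,0,3.5,0,0,0,0,0,0,0,0,0,0,0,0,0,0,0,0,0,0,0,0,0,0,0,0,0]'
python3 - <<'E'
from h import *
o=ctrl.get_obs();print(o['ee_pos'],o['eef_rot'],o['force'])
im,d=ctrl.camera('wrist');cv2.imwrite('pics/w2.png',im[:,:,::-1])
E
```

```text
time_s: 4.85
ee_pos: [0.5712, -0.0067, 0.1022]
eef_rot: [3.141, -0.003, 0.232]
force: [-0.4, 0.4, 0.3]
grip_width: 0.0002
[ 0.57118585 -0.00671902  0.1022323 ] [ 3.14080269e+00 -2.57138429e-03  2.32340050e-01] [-0.37007637  0.358027    0.33280306]
```

View pics/w2.png

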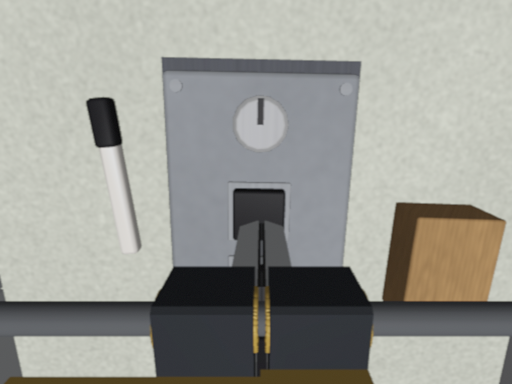

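Fingertips at column 262 stand over cap 1 (columns 233–285), clear of the dial at (261,124). Now I'll check the lengthwise fit from the cap's far edge and go down to 2 mm above the cap.

```bash
python3 - <<'E'
from h import *
o=ctrl.get_obs();r=R.from_euler('xyz',o['eef_rot']).as_matrix()
for p in [(259,189),(233,215),(285,215)]: print(((r.T@(ray('wrist',p,.076,o)-o['ee_pos']))*1000).round(1))
E
python3 -m inch '[0,0,1.2,0,0,0,0,0,0,1.2,0,0,0,0,0,0,0,0,0,0,0]'; python3 -m inch '[0,0,0.1,0,0,0,0,0,0,0,0,0,0,0]'
```

```text
[ -0.7 -21.1  25.9]
[-18.2  -3.1  25.9]
[16.7 -3.1 26. ]
time_s: 5.28
ee_pos: [0.5698, -0.0063, 0.075]
eef_rot: [-3.141, 0.002, 0.233]
force: [0.3, 0.2, 0.8]
grip_width: 0.0005
time_s: 5.52
ee_pos: [0.5706, -0.0064, 0.0756]
eef_rot: [3.141, -0.0, 0.233]
force: [0.4, -0.1, 0.3]
grip_width: 0.0007
```

```bash
for i in 1; do :; done; python3 -m inch '[0,0,0.1,0,0,0,0,0,0,0,0,0,0,0]'; python3 -m inch '[0,0,0.1,0,0,0,0,0,0,0,0,0,0,0]'
```

```text
time_s: 5.78
ee_pos: [0.5705, -0.0064, 0.0745]
eef_rot: [3.142, -0.0, 0.233]
force: [-0.2, 0.4, 0.8]
grip_width: 0.0003
time_s: 6.02
ee_pos: [0.5704, -0.0064, 0.0734]
eef_rot: [-3.142, 0.0, 0.233]
force: [-0.4, 0.3, -0.9]
grip_width: 0.0007
```

```bash
python3 -m inch '[0,0,0.1,0,0,0,0,0,0,0,0,0,0,0]'; python3 -m inch '[0,0,0.1,0,0,0,0,0,0,0,0,0,0,0]'
```

```text
time_s: 6.28
ee_pos: [0.5704, -0.0064, 0.0724]
eef_rot: [-3.142, 0.0, 0.233]
force: [-0.5, -0.1, 0.4]
grip_width: 0.0005
time_s: 6.52
ee_pos: [0.5705, -0.0064, 0.0716]
eef_rot: [3.142, -0.0, 0.233]
force: [-0.3, -0.2, 1.3]
grip_width: 0.0002
```

```bash
python3 -m inch '[0,0,0.05,0,0,0,0,0,0,0,0,0,0,0]'; python3 - <<'E'
from h import *
for i in range(4): ctrl.camera('wrist'); o=ctrl.get_obs();print(o['ee_pos'][2],o['force'])
E
```

```text
time_s: 6.78
ee_pos: [0.5706, -0.0064, 0.0713]
eef_rot: [3.142, -0.0, 0.233]
force: [-2.0, 0.3, 5.4]
grip_width: 0.0007
0.07131634511717641 [-2.30008082 -0.25662039  6.02719277]
0.07131660926830086 [-2.15478348 -0.57196249  5.46907216]
0.0713200858514505 [-2.08456204  0.71834537  6.21652683]
0.07130901267957428 [-1.82325414 -0.33666369  6.29097942]
```

Key 1 holds stiffly at about 71 mm with 6 N, so it looks latched. On to key 2.

```bash
python3 -m inch '[0,0,-2.9,0,0,0,0,-0.1,5.4,0,0,0,0,0,0,0,1.1,0,0,0,0,0,0,1.1,0,0,0,0,0,0,0,0,0,0,0]';python3 -m inch '[0,0,0.1,0,0,0,0,0,0,0,0,0,0,0]'; python3 -m inch '[0,0,0.1,0,0,0,0,0,0,0,0,0,0,0]'; python3 -m inch '[0,0,0.1,0,0,0,0,0,0,0,0,0,0,0]'
```

```text
time_s: 7.6
ee_pos: [0.5813, -0.0583, 0.0768]
eef_rot: [-3.141, 0.002, 0.234]
force: [0.7, -0.1, 0.2]
grip_width: 0.0004
time_s: 7.85
ee_pos: [0.582, -0.0588, 0.0771]
eef_rot: [3.142, -0.0, 0.234]
force: [-0.0, -0.1, 0.3]
grip_width: 0.0006
time_s: 8.1
ee_pos: [0.5821, -0.059, 0.0762]
eef_rot: [-3.142, -0.0, 0.233]
force: [-0.2, 1.7, 2.2]
grip_width: 0.0002
time_s: 8.35
ee_pos: [0.5821, -0.059, 0.0751]
eef_rot: [-3.141, -0.0, 0.233]
force: [0.0, 2.6, 3.0]
grip_width: 0.0007
```

```bash
python3 -m inch '[0,0,-2.5,0,0,0,0,-0.15,5.7,0,0,0,0,0,0,0,1.2,0,0,0,0,0,0,1.1,0,0,0,0,0,0,0,0,0,0,0]';python3 -m inch '[0,0,0.1,0,0,0,0,0,0,0,0,0,0,0]'; python3 -m inch '[0,0,0.1,0,0,0,0,0,0,0,0,0,0,0]'
```

```text
time_s: 8.98
ee_pos: [0.5931, -0.1142, 0.0759]
eef_rot: [-3.141, 0.002, 0.234]
force: [-0.9, -0.2, 2.1]
grip_width: 0.0004
time_s: 9.22
ee_pos: [0.5937, -0.1144, 0.0762]
eef_rot: [-3.141, -0.0, 0.234]
force: [-0.5, 1.6, 2.0]
grip_width: 0.0007
time_s: 9.48
ee_pos: [0.5939, -0.1147, 0.0751]
eef_rot: [-3.142, -0.001, 0.233]
force: [-0.2, 2.5, 2.3]
grip_width: 0.0001
```

Key 3 is soft at 76 mm, so it is up. Key 4 is next.

```bash
python3 -m inch '[0,0,-2.5,0,0,0,0,-0.15,5.7,0,0,0,0,0,0,0,1.2,0,0,0,0,0,0,1.1,0,0,0,0,0,0,0,0,0,0,0]';python3 -m inch '[0,0,0.1,0,0,0,0,0,0,0,0,0,0,0]'; python3 -m inch '[0,0,0.1,0,0,0,0,0,0,0,0,0,0,0]'
```

```text
time_s: 10.1
ee_pos: [0.6049, -0.1699, 0.0759]
eef_rot: [-3.141, 0.002, 0.234]
force: [-0.8, -0.3, 2.6]
grip_width: 0.0001
time_s: 10.35
ee_pos: [0.6055, -0.1702, 0.0762]
eef_rot: [-3.141, -0.0, 0.234]
force: [-0.5, 1.9, 0.9]
grip_width: 0.0003
time_s: 10.6
ee_pos: [0.6056, -0.1706, 0.0751]
eef_rot: [-3.142, -0.001, 0.233]
force: [-0.3, 2.6, 2.1]
grip_width: 0.0008
```

Keys 2–4 are up, so key 1 is the latched one. Now back to key 1 to press it home.

```bash
python3 -m inch '[0,0,-3,0,0,0,0,0.1,-5.6,0,0,0,0,0,0.1,-5.6,0,0,0,0,0,0.15,-5.7,0,0,0,0,0,0,0,0,0,0,0,0,0,0,1.5,0,0,0,0,0,0,1.7,0,0,0,0,0,0,0,0,0,0,0]';python3 -m inch '[0,0,0.2,0,0,0,0,0,0,0,0,0,0,0]'; python3 -m inch '[0,0,0.3,0,0,0,0,0,0,0,0,0,0,0]'; python3 -m inch '[0,0,0.3,0,0,0,0,0,0,0,0,0,0,0]'
```

```text
time_s: 11.6
ee_pos: [0.5695, -0.0066, 0.0715]
eef_rot: [-3.141, 0.002, 0.232]
force: [-2.4, -2.7, 3.6]
grip_width: 0.0006
time_s: 11.85
ee_pos: [0.5697, -0.0064, 0.0711]
eef_rot: [3.141, 0.001, 0.232]
force: [-2.5, -3.4, 6.9]
grip_width: 0.0007
time_s: 12.1
ee_pos: [0.5697, -0.0064, 0.0684]
eef_rot: [3.141, 0.0, 0.232]
force: [-3.6, -3.0, 7.9]
grip_width: 0.0004
time_s: 12.35
ee_pos: [0.5698, -0.0064, 0.0662]
eef_rot: [3.141, -0.0, 0.232]
force: [-6.3, -4.0, 16.2]
grip_width: 0.0002
```

Fully home (66 mm, 16 N at the stop). Next I lift clear and check.

```bash
python3 -m inch '[0,0,-3,0,0,0,0,0,0,-6,0,0,0,0,0,0,-6,0,0,0,0,0,5,-4,0,0,0,0,0,5,0,0,0,0,0,0,0,0,0,0,0,0,0,0,0,0,0,0,0]'
python3 - <<'E'
from h import *
o=ctrl.get_obs();print(o['ee_pos'],o['force'])
im,d=ctrl.camera('wrist');cv2.imwrite('pics/w3.png',im[:,:,::-1])
p=ctrl.camera_params('wrist');f=192/np.tan(np.radians(p['vertical_fov'])/2)
r=R.from_euler('xyz',o['eef_rot']).as_matrix();M=np.array(p['mount']);v,u=np.mgrid[:384,:512]
X=np.stack([(u-p['cx'])/f*d,(v-p['cy'])/f*d,d],-1)@(r@M[:3,:3]).T+r@M[:3,3]+o['ee_pos']
for n,c in zip('1234',[(.570,-.007),(.582,-.061),(.593,-.116),(.605,-.171)]):
    s=(np.hypot(X[...,0]-c[0],X[...,1]-c[1])<.010)&(d>0);print(n,s.sum(),np.median(X[...,2][s]).round(4))
E
```

```text
time_s: 13.22
ee_pos: [0.5923, -0.1015, 0.2535]
eef_rot: [-3.141, 0.001, 0.232]
force: [-0.4, 0.2, 0.4]
grip_width: 0.0004
[ 0.59233667 -0.10154326  0.25351703] [-0.37639334  0.22721108  0.38125567]
1 305 0.0771
2 1191 0.3656
3 276 0.0774
4 0 nan
  return _methods._mean(a, axis=axis, dtype=dtype,
  ret = ret.dtype.type(ret / rcount)
```

View pics/w3.png

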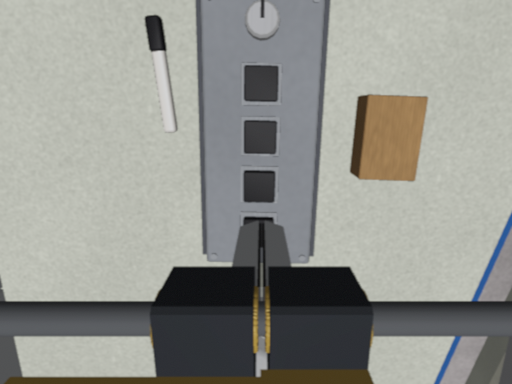

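Caps 1 (261,83), 2 (260,137) and 3 (259,186) all look up, and the marker and carton appear undisturbed. Depth gives cap 1 at 77.1 mm, matching cap 3 at 77.4 mm.

```bash
python3 -c "
from station import ctrl
print(ctrl.hand_in())"
```

```text
the job is handed in; nothing more can be done
None
```

The latched key was key 1, beside the dial. I pressed it fully home and it sprang back up, and I handed the job in after about 13 s of the 51 s allowed. No verdict is reported.

- **Tapping:** I tapped keys 1 to 4 in order. Key 1 met the finger at about 71 mm and held stiffly at about 6 N. Keys 2 to 4 met it at about 76 mm and gave way softly at 2–3 N.
- **Press:** I then pushed key 1 to its stop, at about 66 mm and 16 N, and lifted clear.
- **Last check:** Depth from the wrist camera put cap 1 at 77.1 mm, level with cap 3 at 77.4 mm, so key 1 is up. The marker and carton looked undisturbed, and the arm was clear of everything.
- **Not checked at the end:**
  - Cap 4 was hidden behind the fingers.
  - The depth reading for cap 2 failed because the gripper was in the way, though it looked up in the picture.
  - The tape roll and bottle were not in the last picture; I kept the arm well away from both.

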